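# Turn up the chocolate double boiler by four clicks

## Task

The double boiler, the pot with the open bowl of chocolate pieces seated on it, needs more heat: with one fingertip, push the dial straight in front of its hob zone round clockwise by exactly four clicks from where it stands, without running past the fourth, and leave it resting in that click. Only push it from one side, never take it between the fingers; leave the other dial, the pans, the nut bowl and the palette knife as they are.

Things in the scene. Friction and masses are not known exactly. Their poses are not given: they have to be found in the camera images.
- zone_left (a point): Centre of the left cooking zone on the hob's black glass top, 78 mm above the table: a printed grey ring 200 mm across. Its x axis points to the hob's back (away from the cook and the robot), z up; left and right as the cook sees them (left: y positive in the hob's frame). Its dial is straight in front of it, 205 mm nearer the cook.
- zone_right (a point): Centre of the right cooking zone on the hob's black glass top, 78 mm above the table: a printed grey ring 200 mm across. Its x axis points to the hob's back (away from the cook and the robot), z up; left and right as the cook sees them (right: y negative in the hob's frame). Its dial is straight in front of it, 205 mm nearer the cook.
- centre_left (a point): Dial of the left zone: on its turning axis, at the top of its grip, 30 mm above the raked aluminium control strip. z is the axis, leaning 15 degrees from upright towards the cook; x points along the grip to its pointer end (white line). The grip is a black bar, 60 mm long (30 either side), 15 mm thick (7.5 either side), on a round skirt 56 mm across whose top is 24 mm below this point.
- pointer_left (a point): Pointer end of the left dial's grip: on the white line, at the top of the grip, 28 mm from the turning axis; turns with the dial. Pushing the grip's left flank (local +y) near this end, or its other flank near the other end, turns the dial clockwise. The control strip around the dial is flat, square to the dial's axis and 98 mm deep, the dial at its middle.
- dial_left (a joint): Angle of the left dial, rad, growing clockwise from above (more heat). 0: pointer straight to the back. Ten clicks 0.524 (30 deg) apart from -2.356 (dot on the scale) to 2.356, stops at both; starts at -1.83, -1.31 or -0.79. A sprung ball holds each click: the resistance grows to 0.12 N m (3, then 6 N at a fingertip near the end); half-way to the next click it lets go and the dial jumps on into it by itself, ahead of the finger.
- centre_right (a point): Dial of the right zone: on its turning axis, at the top of its grip, 30 mm above the raked aluminium control strip. z is the axis, leaning 15 degrees from upright towards the cook; x points along the grip to its pointer end (white line). The grip is a black bar, 60 mm long (30 either side), 15 mm thick (7.5 either side), on a round skirt 56 mm across whose top is 24 mm below this point.
- pointer_right (a point): Pointer end of the right dial's grip: on the white line, at the top of the grip, 28 mm from the turning axis; turns with the dial. Pushing the grip's left flank (local +y) near this end, or its other flank near the other end, turns the dial clockwise. The control strip around the dial is flat, square to the dial's axis and 98 mm deep, the dial at its middle.
- dial_right (a joint): Angle of the right dial, rad, growing clockwise from above (more heat). 0: pointer straight to the back. Ten clicks 0.524 (30 deg) apart from -2.356 (dot on the scale) to 2.356, stops at both; starts at -1.83, -1.31 or -0.79. A sprung ball holds each click: the resistance grows to 0.12 N m (3, then 6 N at a fingertip near the end); half-way to the next click it lets go and the dial jumps on into it by itself, ahead of the finger.
- boiler: Double boiler: a steel pot 160 mm across with a wider open steel bowl (196 mm across the rim, 107 mm high in all) seated in it, full of dark chocolate pieces. It stands on one of the two zones, left or right. Origin at the centre of its underside.
- saucepan: Lidded steel saucepan, 160 mm across, 104 mm high to its lid's knob, long black handle pointing to the hob's back. It stands on the other zone; leave alone. Origin at the centre of its underside.
- nut_bowl: Small steel bowl of chopped nuts on the table, 156 mm across, 57 mm high; leave alone. Origin at the centre of its underside.
- palette_knife: Palette knife lying on the table, 330 mm long along its x (wooden handle to -x), 20 mm high; leave alone. Origin near the middle of its length, at table level.
There are look-alikes about, which are no part of the job. What is shaped like the boiler but yellow is not meant.

How it is judged:
By the outcome, as a careful person would: the job done as asked, in the order asked, and still so for the second after the job is handed in, with the robot touching nothing.
It also fails if it takes over 61 s, if anything falls off the work surface, if the arm or the gripper's body presses on something with over 40 N, if the wrist force passes 120 N, or if a joint passes its speed limit or range.

## Robot

A 7-joint arm with a two-finger parallel gripper is mounted at the origin on the work surface. World frame = base frame: x ahead of the robot, y to its left, z up, the work surface at z = 0. Lengths are in m, angles in rad, forces in N, time in s.
With the tool pointing down it reaches from about 0.425 to 0.925 m from the base axis. Payload 6.8 kg.
Tool frame: the origin (TCP) lies midway between the tips of the shut fingers; the grasp point (between the pads) lies 19 mm behind it; y points along the fingers, z is the direction in which the jaws open and shut, and the axes are right-handed (so a half turn about y gives the same grasp; the last joint's range is limited). The gripper opens to 85 mm and grips with 20 to 120 N. Pads are 22 mm wide; open, the fingers measure 114 mm over their backs; the gripper's body (76 mm by 85 mm) begins 54 mm behind the grasp point. The pads swing forward as they close: fully open they stand 13 mm farther back than shut.
Start: joints at [1.12, 0.477, 0.022, 1.555, -0.011, 1.109, -0.083], TCP at [0.227, -0.636, 0.197] pointing down, gripper open.
Joint ranges: [-2.96, 2.96], [-0.34, 2.1], [-1.41, 1.46], [0.24, 2.44], [-1.37, 4.51], [0.17, 1.92], [-2.96, 2.96]. Speed limits (rad/s): [2.39, 2.39, 3.14, 3.14, 3.14, 3.14, 3.14].

## Interface

Orientations are given as a unit quaternion [w, x, y, z].
In Python, from station import bot gives the robot as it stands. The module is installed in compiled form; this text tells all that it offers.
- The arm moves only by the shell command python3 -m crank 'ROWS' [FORCE]. ROWS is JSON, a list of rows, each an object with "linear": the shift along the tool's x, y, z in m, a list of three; "dr": the turn, a rotation vector about the tool's x, y, z in degrees, a list of three; "hand": the gripper command: -1 is shut, 1 is fully open, values between are in proportion. A call has 1 to 10 rows; each row is the pose to reach, as a shift and turn from the pose commanded when the call began, along the tool's axes at that moment; what a row does not reach only later rows make up. A row lasts 1/12 s, in which the tool goes at most 41.7 mm and 7.16 degrees, less where a joint would pass 70% of its speed; a pose out of reach is approached as far as the arm can. A call with a gripper value outside its range is refused whole. The fingers move at their own pace and stop on an object; FORCE is the grip in N (left out, the last holds). Time passes only in rows, so rows that repeat a pose let the fingers close. It gives the time, the measured TCP pose, the force and the opening at its end, in the units of the state.
- bot.get_obs(): the state, without advancing time (a new reading comes with each control period).
- bot.read_camera(name): name is "scene" or "top" or "wrist"; returns the picture (420x560x3 uint8, blue, green, red); there is no depth.
- bot.camera_params(name): a dict with "K" (3x3 intrinsics, pixels), "k1" (the pictures are not rectified: a ray, as slopes to the right and down, at radius r is drawn at 1 + k1 r^2 times it, then the intrinsics apply), "R" (3x3) and "t" (3): a world point X has camera coordinates R X + t; the wrist camera has in their place "hand_eye" (4x4, takes a point from camera to tool coordinates, whose origin is the TCP and whose axes are the tool frame's). Camera axes: x right, y down, z forward; pixel columns grow to the right and rows downward; lengths in m; the calibration is good to about 2 mm. A picture is of the moment at which its call begins: read the wrist's pose just before it. camera_params takes no time and is no camera call.
- bot.hand_in(): hands the job in, once; it reports no verdict.
Trained networks look in the newest picture that a camera, given by its name, has taken for a name from the list of things; names that differ only in an ending like _2 or _b are one class to them, and where a whole thing is asked for, a point or a joint stands for the part that bears it (a point fixed in the world has none). Each returns a list of dicts, best first, with "score" (0 to 1); they miss things now and then, are a little off and sometimes report something else, mostly with a low value. They report only what shows in the picture. A call takes as long as a camera call. They do not tell look-alikes from the thing itself.
- bot.search_frame(camera, target): "extent" ([left, top, right, bottom] in pixels, round what is visible of it).
- bot.cut_out(camera, target): "pixels" (420x560 bool, what is visible of it) and "extent" ([left, top, right, bottom] in pixels, round what is visible of it).
- bot.place_of(camera, target): "xy" ([column, row] in pixels: a listed point, or the origin of a listed thing).
The state is a dict: "t": time; "q": joint angles; "joint_vel": joint speeds; "joint_torque": joint torques, N m; "eef_pos": TCP position; "tool_rot": TCP orientation; "contact_force": force on the tool from outside, world axes, zero at the start; "torque": the same for the moment, N m; "gripper_width": opening from 0.0 (shut) to 1.0 (fully open).
Only numpy, scipy, OpenCV 4.12 (cv2) and the standard library are available. Lean on these libraries where they do the work, as an engineer would, in place of code of your own. Each camera call takes 0.05 s, during which the arm holds its last target. There are 200 camera calls.

## Working session

There is one attempt and no reset: what is moved stays moved. The work goes in short steps, Python scripts to look and compute and a shell command to move; the robot and the scene stay as the last step left them, time stands still between calls to the robot, and variables do not carry over. Pictures are saved under pics/ and viewed, about 8 in all and at most 12, crops included, and the job is handed in when it is done.

```bash
mkdir -p pics
cat > h.py <<'E'
import numpy as np,cv2
from scipy.spatial.transform import Rotation as Ro
from station import bot
def rot(q): return Ro.from_quat([q[1],q[2],q[3],q[0]]).as_matrix()
def ray(name,px,o=None):
    c=bot.camera_params(name);K=np.array(c['K'],float)
    d=cv2.undistortPoints(np.array([[px]],float),K,np.array([c['k1'],0,0,0,0.]))[0,0]
    v=np.array([d[0],d[1],1.])
    if name=='wrist':
        H=np.array(c['hand_eye']);o=o or bot.get_obs();R=rot(o['tool_rot'])
        return R@H[:3,3]+np.array(o['eef_pos']),R@H[:3,:3]@v
    R=np.array(c['R']);return -R.T@np.array(c['t']),R.T@v
def hit(name,px,z,o=None):
    p,v=ray(name,px,o);return p+v*(z-p[2])/v[2]
def proj(name,X):
    c=bot.camera_params(name);Y=np.array(c['R'])@X+np.array(c['t']);r,s=Y[:2]/Y[2];f=1+c['k1']*(r*r+s*s)
    return (np.array(c['K'])@[r*f,s*f,1])[:2]
E
python3 - <<'E'
from h import *
o=bot.get_obs();print(o['t'],o['eef_pos'],o['tool_rot'],o['contact_force'],o['gripper_width'])
print(rot(o['tool_rot']).round(3))
for n in ['scene','top']:
    im=bot.read_camera(n);cv2.imwrite(f'pics/{n}0.png',im)
    for t,z in [('boiler',.078),('saucepan',.078),('zone_left',.078),('zone_right',.078),('centre_left',.075),('pointer_left',.075),('centre_right',.075),('pointer_right',.075)]:
        for d in bot.place_of(n,t)[:3]: print(n,t,round(d['score'],2),np.round(d['xy'],1),hit(n,d['xy'],z).round(3))
print(bot.camera_params('wrist'))
E
```

```text
0.0 [ 0.22663146 -0.63511946  0.19580617] [ 0.12045254 -0.12078709  0.69737705 -0.69610841] [-0.22874902  0.18622273  0.24116535] 1.0018756902034904
[[-0.942 -0.001  0.336]
 [-0.336  0.002 -0.942]
 [ 0.    -1.    -0.002]]
scene boiler 0.71 [303.4 298.1] [0.765 0.175 0.078]
scene boiler 0.7 [314.  192.8] [0.432 0.064 0.078]
scene saucepan 0.77 [207.7 252. ] [ 0.751 -0.106  0.078]
scene saucepan 0.57 [408.4 205.3] [0.36  0.331 0.078]
scene zone_left 0.67 [245.3 200. ] [ 0.546 -0.106  0.078]
scene zone_left 0.26 [344.4 231.9] [0.532 0.195 0.078]
scene centre_left 0.88 [335.  230.8] [0.537 0.17  0.075]
scene pointer_left 0.85 [345.8 229.1] [0.519 0.195 0.075]
scene centre_right 0.67 [245.8 197.2] [ 0.533 -0.112  0.075]
scene centre_right 0.61 [408.3 207.9] [0.367 0.333 0.075]
scene pointer_right 0.7 [251.5 199.6] [ 0.534 -0.092  0.075]
top boiler 0.98 [268.3 276.6] [0.368 0.038 0.078]
top boiler 0.64 [219.2 127.4] [0.774 0.171 0.078]
top saucepan 0.65 [321.9 134.2] [ 0.753 -0.111  0.078]
top zone_right 0.35 [310.5 206.5] [ 0.554 -0.077  0.078]
top centre_left 0.58 [215.4 206.2] [0.557 0.18  0.075]
top pointer_left 0.6 [205.  209.6] [0.548 0.208 0.075]
top centre_right 0.66 [316.4 209.7] [ 0.545 -0.093  0.075]
top pointer_right 0.76 [309.7 204.8] [ 0.559 -0.075  0.075]
{'K': array([[301.14421003,   0.        , 282.03931789],
       [  0.        , 301.14421003, 211.77755275],
       [  0.        ,   0.        ,   1.        ]]), 'k1': -0.015759131098257672, 'hand_eye': array([[ 2.81911708e-04,  9.49664457e-01,  3.13268797e-01,
        -7.99045613e-02],
       [-9.00131157e-04, -3.13268442e-01,  9.49664190e-01,
        -1.76743967e-01],
       [ 9.99999555e-01, -5.49704459e-04,  7.66508525e-04,
        -2.10533087e-04],
       [ 0.00000000e+00,  0.00000000e+00,  0.00000000e+00,
         1.00000000e+00]])}
```

```bash
ls pics
```

```text
scene0.png
top0.png
```

View pics/top0.png

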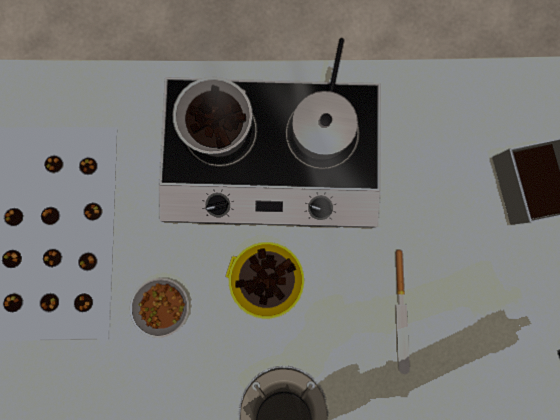

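View pics/scene0.png

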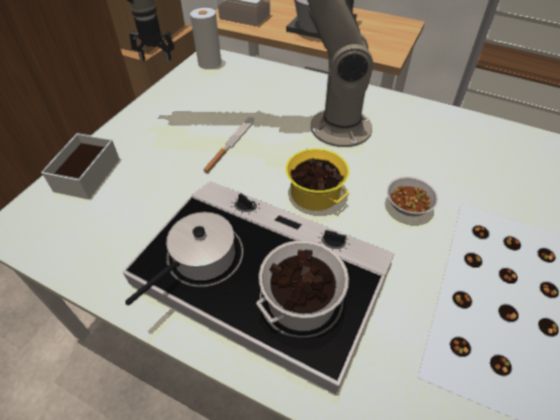

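The steel boiler (top 215,118) stands on the left zone and the saucepan (325,122) on the right. The yellow look-alike is at (268,278). The candidate dials are left (217,206) and right (320,207), and I choose the left one. I'll shut the fingers and bring the wrist camera over it for a close check.

```bash
python3 -m crank '[{"linear":[-0.337,-0.07,-0.23],"dr":[0,-43,0],"hand":-1},{"linear":[-0.337,-0.07,-0.23],"dr":[0,-43,0],"hand":-1},{"linear":[-0.337,-0.07,-0.23],"dr":[0,-43,0],"hand":-1},{"linear":[-0.337,-0.07,-0.23],"dr":[0,-43,0],"hand":-1},{"linear":[-0.337,-0.07,-0.23],"dr":[0,-43,0],"hand":-1},{"linear":[-0.337,-0.07,-0.23],"dr":[0,-43,0],"hand":-1},{"linear":[-0.337,-0.07,-0.23],"dr":[0,-43,0],"hand":-1},{"linear":[-0.337,-0.07,-0.23],"dr":[0,-43,0],"hand":-1},{"linear":[-0.337,-0.07,-0.23],"dr":[0,-43,0],"hand":-1},{"linear":[-0.337,-0.07,-0.23],"dr":[0,-43,0],"hand":-1}]' 30
python3 - <<'E'
from h import *
o=bot.get_obs();R=rot(o['tool_rot']);print(o['q'],R.round(3))
a=np.radians(-75);x=np.array([np.cos(a),np.sin(a),0]);y=np.array([0,0,-1.]);T=np.array([x,y,np.cross(x,y)]).T
print(R.T@(np.array([.535,.18,.25])-o['eef_pos']),Ro.from_matrix(R.T@T).as_rotvec(degrees=True))
E
```

```text
t: 1.73
eef_pos: [0.4681, -0.3037, 0.2676]
tool_rot: [-0.368, 0.368, -0.604, 0.604]
contact_force: [1.0, -0.3, -0.4]
gripper_width: 0.002
[ 0.71665154  0.24155454 -0.3032751   1.73582201  0.07750521  1.17498559
 -0.08518   ] [[-0.459  0.001  0.888]
 [-0.888 -0.    -0.459]
 [-0.    -1.     0.001]]
[-0.46041902  0.0174788  -0.16270519] [-5.16086945e-02 -4.23292384e+01  1.68351640e-02]
```

```bash
python3 -m crank '[{"linear":[-0.46,0.017,-0.163],"dr":[0,-42.3,0],"hand":-1},{"linear":[-0.46,0.017,-0.163],"dr":[0,-42.3,0],"hand":-1},{"linear":[-0.46,0.017,-0.163],"dr":[0,-42.3,0],"hand":-1},{"linear":[-0.46,0.017,-0.163],"dr":[0,-42.3,0],"hand":-1},{"linear":[-0.46,0.017,-0.163],"dr":[0,-42.3,0],"hand":-1},{"linear":[-0.46,0.017,-0.163],"dr":[0,-42.3,0],"hand":-1},{"linear":[-0.46,0.017,-0.163],"dr":[0,-42.3,0],"hand":-1},{"linear":[-0.46,0.017,-0.163],"dr":[0,-42.3,0],"hand":-1},{"linear":[-0.46,0.017,-0.163],"dr":[0,-42.3,0],"hand":-1},{"linear":[-0.46,0.017,-0.163],"dr":[0,-42.3,0],"hand":-1}]'
python3 -m crank '[{"linear":[0,0,0],"dr":[0,0,0],"hand":-1},{"linear":[0,0,0],"dr":[0,0,0],"hand":-1}]'
cat > look.py <<'E'
import sys
from h import *
o=bot.get_obs();print(o['t'],np.round(o['q'],2),np.round(o['eef_pos'],4),np.round(o['contact_force'],1))
im=bot.read_camera('wrist');cv2.imwrite(f'pics/{sys.argv[1]}.png',im)
for t in ['centre_left','pointer_left']:
    for d in bot.place_of('wrist',t)[:2]: print(t,round(d['score'],2),np.round(d['xy'],1),hit('wrist',d['xy'],.092,o).round(4))
E
python3 look.py w1
```

```text
t: 2.57
eef_pos: [0.5239, 0.1084, 0.2526]
tool_rot: [0.561, -0.561, 0.431, -0.431]
contact_force: [0.6, -0.6, -1.0]
gripper_width: -0.002
t: 2.73
eef_pos: [0.5235, 0.1098, 0.2524]
tool_rot: [0.562, -0.562, 0.429, -0.429]
contact_force: [1.0, -0.9, -0.8]
gripper_width: -0.001
2.7333 [ 0.23  0.26 -0.66  1.79  0.17  1.15 -0.21] [0.5235 0.1098 0.2524] [ 1.  -0.9 -0.8]
centre_left 0.6 [328.3 136.4] [0.557  0.1768 0.092 ]
pointer_left 0.69 [326.8 113.6] [0.5481 0.199  0.092 ]
```

View pics/w1.png

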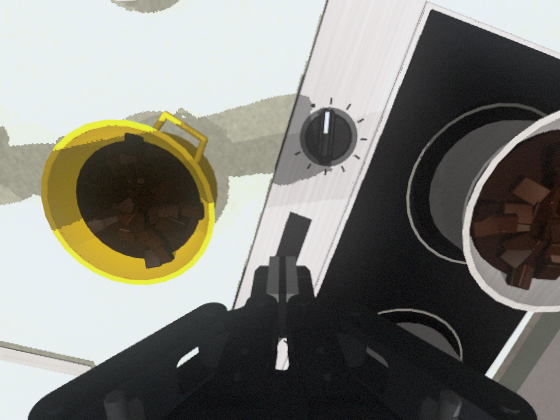

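The close view confirms it: the left dial is at (328,137), in front of the steel boiler (right), with its white pointer line up at (327,113–133). The yellow pot is on the far left, standing on the table. Next I'll triangulate the centre and get the hob's yaw.

```bash
cat > tri.py <<'E'
from h import *
o=bot.get_obs()
def tri(rs):
    A=0;b=0
    for p,v in rs:
        v=v/np.linalg.norm(v);M=np.eye(3)-np.outer(v,v);A=A+M;b=b+M@p
    X=np.linalg.solve(A,b);return X,[round(1e3*np.linalg.norm(np.cross(X-p,v/np.linalg.norm(v))),1) for p,v in rs]
for t in ['centre_left','pointer_left']:
    rs=[];n=['wrist','top','scene']
    for c in n:
        if t=='centre_left':bot.read_camera(c)
        rs.append(ray(c,bot.place_of(c,t)[0]['xy'],o))
    print(t,tri(rs),tri(rs[:2]),tri([rs[0],rs[2]]))
g=cv2.cvtColor(cv2.imread('pics/w1.png'),cv2.COLOR_BGR2GRAY)
# glass front edge: first bright->dark along rows
P=[]
for r in range(15,240,10):
    row=g[r].astype(int);cs=[c for c in range(345,435) if row[c-2]-row[c+2]>50 and row[c+4:c+10].max()<60]
    if cs:P.append([np.mean(cs[:4]),r])
W=np.array([hit('wrist',p,.078,o) for p in P])
vx,vy,x0,y0=cv2.fitLine(W[:,:2].astype(np.float32),cv2.DIST_HUBER,0,.01,.01).ravel()
print(len(P),'edge dir',np.degrees(np.arctan2(vy,vx)),x0,y0,np.abs((W[:,:2]-[x0,y0])@[-vy,vx]).max())
E
python3 tri.py
```

```text
Traceback (most recent call last):
  File "tri.py", line 12, in <module>
    rs.append(ray(c,bot.place_of(c,t)[0]['xy'],o))
                    ~~~~~~~~~~~~~~~~~^^^
IndexError: list index out of range
```

```bash
python3 - <<'E'
s=open('tri.py').read()
i=s.index("for t in");j=s.index("g=cv2")
s=s[:i]+"""D={'c':[(328.3,136.4),(215.4,206.2),(335,230.8)],'p':[(326.8,113.6),(205,209.6),(345.8,229.1)]}
for t in D:
    rs=[ray(c,p,o) for c,p in zip(['wrist','top','scene'],D[t])];print(t,tri(rs),tri(rs[:2]),tri([rs[0],rs[2]]))
"""+s[j:]
open('tri.py','w').write(s)
E
python3 tri.py
```

```text
c (array([0.555557  , 0.17422632, 0.09912312]), [np.float64(2.7), np.float64(2.4), np.float64(0.8)]) (array([0.55197708, 0.17247226, 0.12341617]), [np.float64(0.9), np.float64(0.9)]) (array([0.55654423, 0.17337476, 0.0993511 ]), [np.float64(1.5), np.float64(1.5)])
p (array([0.54558797, 0.1983726 , 0.10882191]), [np.float64(5.3), np.float64(3.4), np.float64(2.1)]) (array([0.53852043, 0.19134127, 0.1654013 ]), [np.float64(0.7), np.float64(0.7)]) (array([0.54637561, 0.19685102, 0.10832568]), [np.float64(3.6), np.float64(3.6)])
23 edge dir 87.80555 0.6170489 0.19545598 0.09557174545358549
```

Run:
```python
from h import *
import cv2
def ang(a,b): d=a-b;return np.degrees(np.arctan2(d[1],d[0]))
for (a,b,z) in [((167,80),(379,85),.078),((160,221),(379,227),.05),((163,186),(378,189),.078)]:
    print(ang(hit('top',a,z),hit('top',b,z)))
o=bot.get_obs()
g=cv2.cvtColor(cv2.imread('pics/w1.png'),cv2.COLOR_BGR2GRAY)
for L in [((428,8),(352,245)),((326,5),(233,305))]:
    print(ang(*[hit('wrist',p,.078 if L[0][0]>400 else .053,o) for p in L]),hit('wrist',L[0],.078,o))
# dial pointer line by threshold
m=(g[100:140,312:342]>200);print(np.argwhere(m).min(0)+[100,312],np.argwhere(m).max(0)+[100,312])
# desired pose
psi=np.radians(-2.5);c=np.array([.556,.175,.096])
bx=np.array([np.cos(psi),np.sin(psi),0]);ax=np.cos(.2618)*np.array([0,0,1])-np.sin(.2618)*bx
fx=np.cross(np.cross(ax,bx),ax);fy=np.cross(ax,fx)
th=-1.833; lx=np.cos(th)*fx-np.sin(th)*fy; ly=np.cross(ax,lx)
T=np.array([-lx,-ax,-ly]).T;T[:,0]=np.cross(T[:,1],T[:,2]);R=rot(o['tool_rot'])
p=c+ax*.08+lx*.024+ly*.028
print(o['eef_pos'],p,R.T@(p-o['eef_pos']),Ro.from_matrix(R.T@T).as_rotvec(degrees=True))
```

```text
88.3125911261105
88.02172729831317
88.81689739777808
92.19330671085868 [0.61993339 0.3183778  0.078     ]
87.29603184774389 [0.51935361 0.29392412 0.078     ]
[100 312] [132 341]
[0.5239893  0.1051509  0.25233375] [0.50497877 0.1926216  0.16495803] [-0.08947141  0.08732819  0.00396148] [14.40917001  2.26448433 -4.1448484 ]
```

```bash
python3 -m crank '[{"linear":[-0.089,0.07,0.004],"dr":[14.4,2.3,-4.1],"hand":-1},{"linear":[-0.089,0.07,0.004],"dr":[14.4,2.3,-4.1],"hand":-1},{"linear":[-0.089,0.07,0.004],"dr":[14.4,2.3,-4.1],"hand":-1},{"linear":[-0.089,0.07,0.004],"dr":[14.4,2.3,-4.1],"hand":-1},{"linear":[-0.089,0.07,0.004],"dr":[14.4,2.3,-4.1],"hand":-1},{"linear":[-0.089,0.07,0.004],"dr":[14.4,2.3,-4.1],"hand":-1},{"linear":[-0.089,0.07,0.004],"dr":[14.4,2.3,-4.1],"hand":-1}]'
sed -i 's/,\.092,o/,.096,o/' look.py; python3 look.py w2
python3 - <<'E'
from h import *
o=bot.get_obs();print(rot(o['tool_rot']).round(3))
E
```

```text
t: 3.67
eef_pos: [0.5063, 0.1923, 0.1831]
tool_rot: [0.602, -0.491, 0.365, -0.513]
contact_force: [0.3, 0.6, -0.2]
gripper_width: -0.002
3.6667 [ 0.02  0.21 -0.67  2.05  0.43  0.76 -0.69] [0.5063 0.1923 0.1831] [ 0.3  0.6 -0.2]
centre_left 0.75 [304.2 219.5] [0.5547 0.1785 0.096 ]
pointer_left 0.77 [301.9 192.4] [0.5454 0.2049 0.096 ]
[[ 0.207  0.259  0.943]
 [-0.976 -0.01   0.217]
 [ 0.066 -0.966  0.251]]
```

View pics/w2.png

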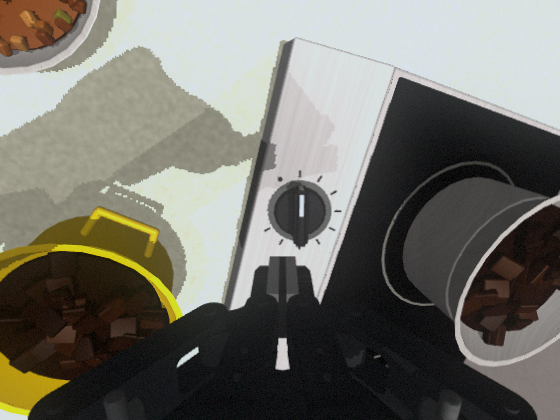

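The dial centre is near (303,218). The white line points straight up the image, with the scale dot (280,179) one click anticlockwise, so it stands at -1.83. The fingers lie on its cook side, as planned.

```bash
cat > plan.py <<'E'
from h import *
def frame(th,c=(.555,.177,.096),psi=np.radians(-1.8)):
    bx=np.array([np.cos(psi),np.sin(psi),0]);ax=np.cos(.2618)*np.array([0,0,1])-np.sin(.2618)*bx
    fx=np.cross(np.cross(ax,bx),ax);fy=np.cross(ax,fx)
    lx=np.cos(th)*fx-np.sin(th)*fy;return np.array(c),lx,np.cross(ax,lx),ax
def go(th,x,y,z):
    c,lx,ly,ax=frame(th);o=bot.get_obs();R=rot(o['tool_rot'])
    T=np.array([-lx,-ax,-ly]).T;p=c+lx*x+ly*y+ax*z
    print('shift',(R.T@(p-o['eef_pos'])).round(4),'dr',Ro.from_matrix(R.T@T).as_rotvec(degrees=True).round(1))
def where(th):
    c,lx,ly,ax=frame(th);o=bot.get_obs();d=np.array(o['eef_pos'])-c;F=np.array(o['contact_force']);tx=-rot(o['tool_rot'])[:,0]
    _,f0,f1,_=frame(0)
    print('t',round(o['t'],2),'local mm',(1e3*np.array([lx,ly,ax])@d).round(1),'tool ang',np.degrees(np.arctan2(-tx@f1,tx@f0)).round(1),'F lxyz',(np.array([lx,ly,ax])@F).round(1))
E
python3 -c "
from plan import *
where(-1.833);go(-1.833,.024,.028,.02);go(-1.833,.024,.028,-.016)"
```

```text
t 3.82 local mm [19.4 20.  96.8] tool ang -104.3 F lxyz [-0.1 -0.4 -0.7]
shift [-0.0032  0.0768 -0.0063] dr [ 0.  -0.7  0.1]
shift [-0.0032  0.1128 -0.0063] dr [ 0.  -0.7  0.1]
```

```bash
python3 -m crank '[{"linear":[-0.003,0.03,-0.009],"dr":[0,-0.7,0],"hand":-1},{"linear":[-0.003,0.06,-0.009],"dr":[0,-0.7,0],"hand":-1},{"linear":[-0.003,0.085,-0.009],"dr":[0,-0.7,0],"hand":-1},{"linear":[-0.003,0.095,-0.009],"dr":[0,-0.7,0],"hand":-1},{"linear":[-0.003,0.105,-0.009],"dr":[0,-0.7,0],"hand":-1},{"linear":[-0.003,0.111,-0.009],"dr":[0,-0.7,0],"hand":-1},{"linear":[-0.003,0.111,-0.009],"dr":[0,-0.7,0],"hand":-1},{"linear":[-0.003,0.111,-0.009],"dr":[0,-0.7,0],"hand":-1}]'
python3 -c "
from plan import *
where(-1.833);go(-1.833,.024,.028,-.016)"; python3 look.py w3
```

```text
t: 4.48
eef_pos: [0.5247, 0.1933, 0.0729]
tool_rot: [0.604, -0.495, 0.361, -0.509]
contact_force: [-0.2, 0.0, 0.1]
gripper_width: -0.001
t 4.48 local mm [ 23.3  29.5 -14.4] tool ang -105.1 F lxyz [0.1 0.2 0.2]
shift [0.0009 0.0016 0.0035] dr [0.  0.1 0.1]
4.4833 [-0.09  0.4  -0.55  2.11  0.7   0.58 -0.93] [0.5247 0.1933 0.0729] [-0.2  0.   0.1]
centre_left 0.6 [326.6 289. ] [0.5512 0.1772 0.096 ]
pointer_left 0.64 [330.5 247.6] [0.5449 0.2056 0.096 ]
```

View pics/w3.png

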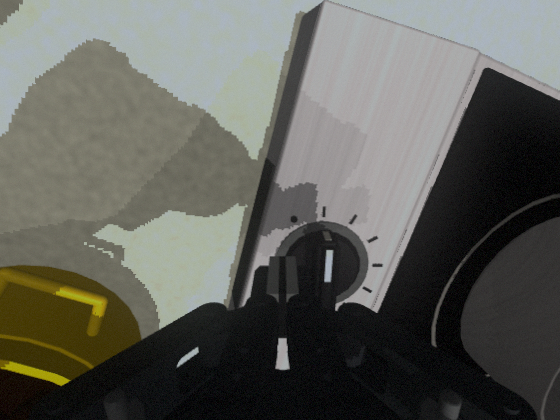

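The fingertip (265–300, 260–300) is beside the grip's left flank (edge about 318), with a gap of about 8–10 mm. Now I'll close it.

```bash
python3 -m crank '[{"linear":[0,0.001,0.004],"dr":[0,0,0],"hand":-1},{"linear":[0,0.001,0.007],"dr":[0,0,0],"hand":-1},{"linear":[0,0.001,0.007],"dr":[0,0,0],"hand":-1}]' >/dev/null; python3 -c "
from plan import *
where(-1.833)"
python3 -m crank '[{"linear":[0,0,0.0015],"dr":[0,0,0],"hand":-1},{"linear":[0,0,0.003],"dr":[0,0,0],"hand":-1},{"linear":[0,0,0.003],"dr":[0,0,0],"hand":-1}]'>/dev/null;  python3 -c "
from plan import *
where(-1.833)"
```

```text
t 4.88 local mm [ 23.6  21.8 -15.1] tool ang -105.1 F lxyz [ 0.3 -0.9 -0.6]
t 5.13 local mm [ 23.7  19.8 -15.5] tool ang -105.1 F lxyz [0.3 0.1 0.8]
```

```bash
python3 -m crank '[{"linear":[0,0,0.001],"dr":[0,0,0],"hand":-1},{"linear":[0,0,0.0015],"dr":[0,0,0],"hand":-1},{"linear":[0,0,0.0015],"dr":[0,0,0],"hand":-1}]' >/dev/null; python3 -c "
from plan import *
where(-1.833)"
python3 -m crank '[{"linear":[0,0,0.001],"dr":[0,0,0],"hand":-1},{"linear":[0,0,0.002],"dr":[0,0,0],"hand":-1},{"linear":[0,0,0.002],"dr":[0,0,0],"hand":-1}]'>/dev/null;  python3 -c "
from plan import *
where(-1.833)"
```

```text
t 5.38 local mm [ 23.6  18.7 -15.6] tool ang -105.1 F lxyz [-1.5  0.2  0.2]
t 5.63 local mm [ 23.7  16.6 -15.5] tool ang -105.1 F lxyz [-0.2 -0.4  0.5]
```

```bash
for i in 1; do python3 -m crank '[{"linear":[0,0,0.001],"dr":[0,0,0],"hand":-1},{"linear":[0,0,0.0015],"dr":[0,0,0],"hand":-1},{"linear":[0,0,0.0015],"dr":[0,0,0],"hand":-1}]' >/dev/null; python3 -c "
from plan import *
where(-1.833)"; done; python3 look.py w4
python3 -c "
import cv2;i=cv2.imread('pics/w4.png')[190:340,200:420];cv2.imwrite('pics/w4c.png',cv2.resize(i,None,fx=3,fy=3,interpolation=2))"
```

```text
t 5.88 local mm [ 23.6  15.2 -15.5] tool ang -105.1 F lxyz [ 0.5 -0.8  0.6]
5.8833 [-0.09  0.41 -0.55  2.08  0.69  0.59 -0.91] [0.5388 0.1971 0.0754] [0.5 0.7 0.8]
centre_left 0.86 [303.9 285.6] [0.5509 0.1808 0.096 ]
centre_left 0.64 [306.2 249. ] [0.5455 0.2056 0.096 ]
pointer_left 0.96 [305.6 250.7] [0.5454 0.2045 0.096 ]
```

View pics/w4c.png

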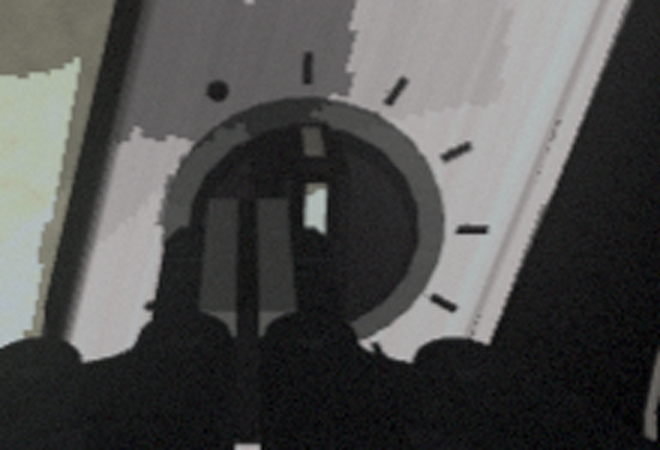

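The dial hasn't turned, and the fingertip edge (crop 297,250) is at or very near the flank. I'll go on in small steps.

```bash
python3 -m crank '[{"linear":[0,0,0.001],"dr":[0,0,0],"hand":-1},{"linear":[0,0,0.002],"dr":[0,0,0],"hand":-1},{"linear":[0,0,0.002],"dr":[0,0,0],"hand":-1}]' >/dev/null; python3 -c "
from plan import *
where(-1.833)";  python3 -m crank '[{"linear":[0,0,0.001],"dr":[0,0,0],"hand":-1},{"linear":[0,0,0.002],"dr":[0,0,0],"hand":-1},{"linear":[0,0,0.002],"dr":[0,0,0],"hand":-1}]' >/dev/null; python3 -c "
from plan import *
where(-1.833)"
```

```text
t 6.28 local mm [ 23.7  13.1 -15.5] tool ang -105.1 F lxyz [-0.3  0.2 -0.8]
t 6.53 local mm [ 23.7  11.2 -15.5] tool ang -105.1 F lxyz [-0.5 -0.  -0.1]
```

```bash
python3 look.py w5
python3 -c "
import cv2;i=cv2.imread('pics/w5.png')[190:340,200:420];cv2.imwrite('pics/w5c.png',cv2.resize(i,None,fx=3,fy=3,interpolation=2))"
```

```text
6.5333 [-0.09  0.42 -0.56  2.07  0.69  0.6  -0.9 ] [0.5427 0.1981 0.0765] [ 0.2 -0.5 -0.1]
pointer_left 0.66 [298.3 247.5] [0.5448 0.2066 0.096 ]
```

View pics/w5c.png

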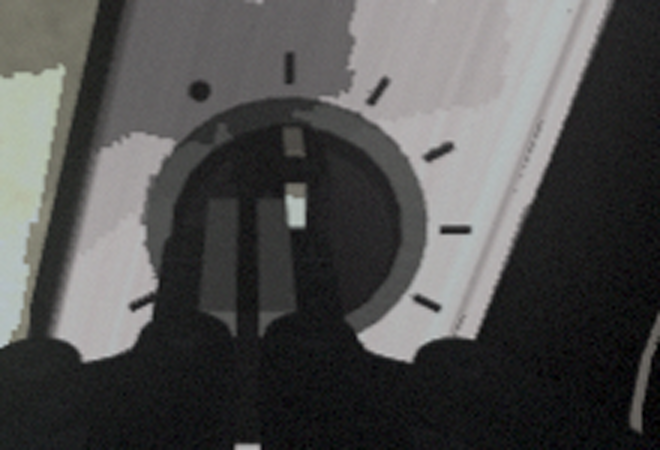

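The skirt's apparent size (dark disc about 76 px for 56 mm, depth about 0.22 m) puts the dial about 15 mm lower than I modelled, so the tip is hovering at grip-top level. I'll back off, go lower and look again.

```bash
python3 -m crank '[{"linear":[0,0,-0.008],"dr":[0,0,0],"hand":-1},{"linear":[0,0,-0.016],"dr":[0,0,0],"hand":-1},{"linear":[0,0,-0.016],"dr":[0,0,0],"hand":-1},{"linear":[0,0.005,-0.016],"dr":[0,0,0],"hand":-1},{"linear":[0,0.01,-0.016],"dr":[0,0,0],"hand":-1},{"linear":[0,0.01,-0.016],"dr":[0,0,0],"hand":-1},{"linear":[0,0.01,-0.016],"dr":[0,0,0],"hand":-1}]' >/dev/null; python3 -c "
from plan import *
where(-1.833)"; python3 look.py w6
python3 - <<'E'
from h import *
# scale/pose between saved pics via ORB-free approach: triangulate dot with known poses
o=bot.get_obs();R=rot(o['tool_rot'])
def m(n,x0,x1,y0,y1):
    g=cv2.cvtColor(cv2.imread(f'pics/{n}.png'),cv2.COLOR_BGR2GRAY)[y0:y1,x0:x1]
    return g
P={'w2':[.5063,.1923,.1831],'w6':o['eef_pos']}
print(o['eef_pos'])
i=cv2.imread('pics/w6.png')[190:340,200:420];j=cv2.imread('pics/w2.png')[150:300,200:420]
cv2.imwrite('pics/w6c.png',np.hstack([cv2.resize(a,None,fx=1.8,fy=1.8*2.2,interpolation=2) if 0 else cv2.resize(a[:, 30:190],None,fx=2.5,fy=2.5,interpolation=2) for a in (i,j)]))
E
```

```text
t 7.27 local mm [ 23.5  27.1 -26. ] tool ang -105.1 F lxyz [ 0.1 -0.2 -0.2]
7.2667 [-0.11  0.42 -0.54  2.11  0.72  0.56 -0.95] [0.53   0.1941 0.0623] [ 0.3  0.1 -0.2]
centre_left 0.87 [324.5 296.5] [0.55  0.18  0.096]
pointer_left 0.66 [328.4 257.5] [0.5445 0.2053 0.096 ]
[0.53013524 0.19429406 0.06277236]
```

View pics/w6c.png

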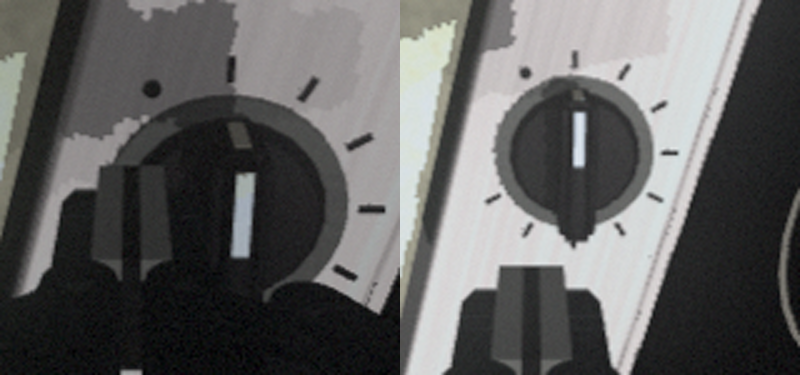

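```bash
python3 -m crank '[{"linear":[0,0.002,0],"dr":[0,0,0],"hand":-1},{"linear":[0,0.004,0],"dr":[0,0,0],"hand":-1},{"linear":[0,0.004,0],"dr":[0,0,0],"hand":-1}]' >/dev/null; python3 -c "
from plan import *
where(-1.833)
c,lx,ly,ax=frame(-1.833)
for k in (0,.01,.02): print(proj('scene',c-ax*k),proj('top',c-ax*k),proj('scene',c-ax*k+.028*lx),proj('top',c-ax*k+.028*lx))
"
python3 -m crank '[{"linear":[0,0.002,0],"dr":[0,0,0],"hand":-1},{"linear":[0,0.004,0],"dr":[0,0,0],"hand":-1},{"linear":[0,0.004,0],"dr":[0,0,0],"hand":-1}]' >/dev/null; python3 -c "
from plan import *
where(-1.833)"
```

```text
t 7.67 local mm [ 23.5  27.1 -29.8] tool ang -105.1 F lxyz [ 0.2 -0.   1.2]
[335.79130728 231.4723877 ] [215.22293635 205.95929186] [345.77410496 233.65837859] [205.33231251 208.33810976]
[335.06196925 234.35702823] [215.82663163 205.42284355] [344.98989991 236.53787632] [206.02718831 207.78006128]
[334.3399297 237.2108582] [216.41925675 204.8962133 ] [344.213516   239.38653721] [206.70932034 207.23222417]
t 7.92 local mm [ 23.5  27.2 -33.9] tool ang -105.1 F lxyz [-0.5 -0.2  0.4]
```

```bash
W='from plan import *
where(-1.833)'
python3 -m crank '[{"linear":[0,0,0.003],"dr":[0,0,0],"hand":-1},{"linear":[0,0,0.006],"dr":[0,0,0],"hand":-1},{"linear":[0,0,0.006],"dr":[0,0,0],"hand":-1}]' >/dev/null; python3 -c "$W"
python3 -m crank '[{"linear":[0,0,0.001],"dr":[0,0,0],"hand":-1},{"linear":[0,0,0.002],"dr":[0,0,0],"hand":-1},{"linear":[0,0,0.002],"dr":[0,0,0],"hand":-1}]' >/dev/null; python3 -c "$W"
python3 -m crank '[{"linear":[0,0,0.001],"dr":[0,0,0],"hand":-1},{"linear":[0,0,0.002],"dr":[0,0,0],"hand":-1},{"linear":[0,0,0.002],"dr":[0,0,0],"hand":-1}]' >/dev/null; python3 -c "$W"
```

```text
t 8.17 local mm [ 23.7  20.1 -33.4] tool ang -105.1 F lxyz [-0.9 -0.4 -0.1]
t 8.42 local mm [ 23.6  19.  -33.5] tool ang -105.1 F lxyz [ 0.2 -0.2  0.7]
t 8.67 local mm [ 23.6  17.1 -33.5] tool ang -105.1 F lxyz [-0.1 -0.1 -0.3]
```

```bash
W='from plan import *
where(-1.833)'
python3 -m crank '[{"linear":[0,0,0.001],"dr":[0,0,0],"hand":-1},{"linear":[0,0,0.0015],"dr":[0,0,0],"hand":-1},{"linear":[0,0,0.0015],"dr":[0,0,0],"hand":-1}]' >/dev/null; python3 -c "$W"
python3 -m crank '[{"linear":[0,0,0.001],"dr":[0,0,0],"hand":-1},{"linear":[0,0,0.0015],"dr":[0,0,0],"hand":-1},{"linear":[0,0,0.0015],"dr":[0,0,0],"hand":-1}]' >/dev/null; python3 -c "$W"
python3 look.py w7
python3 -c "
import cv2;i=cv2.imread('pics/w7.png')[190:340,200:420];cv2.imwrite('pics/w7c.png',cv2.resize(i,None,fx=3,fy=3,interpolation=2))"
```

```text
t 8.92 local mm [ 23.6  15.7 -33.5] tool ang -105.1 F lxyz [ 0.2 -0.  -0.1]
t 9.17 local mm [ 23.6  14.2 -33.5] tool ang -105.1 F lxyz [ 0.9 -0.2 -0.3]
9.1667 [-0.11  0.45 -0.53  2.08  0.73  0.57 -0.94] [0.5444 0.1972 0.0583] [ 0.1  1.  -0.3]
centre_left 0.58 [529.3 303.8] [0.7326 0.1868 0.096 ]
centre_left 0.57 [307.1 305.3] [0.553  0.1795 0.096 ]
pointer_left 0.66 [306.8 262.8] [0.5453 0.2062 0.096 ]
```

View pics/w7c.png

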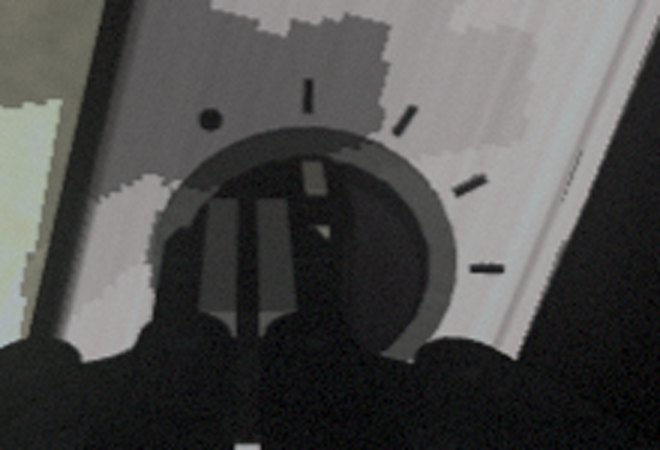

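The images and forces leave the dial's height unclear, so I'll fit the printed scale (dot plus ticks 30° apart) over three wrist views taken at known poses.

```bash
cat > fit.py <<'E'
from plan import *
from scipy.optimize import least_squares
H=np.array(bot.camera_params('wrist')['hand_eye']);cp=bot.camera_params('wrist')
V=[([.5063,.1923,.1831],[.602,-.491,.365,-.513],[(280,178.8),(300,173.6),(320,178.8),(333.6,192.4),(337.6,211.2)]),
([.5301,.1943,.0625],None,[(290.8,225.2),(322.4,218),(353.6,225.6),(373.6,246.8),(378.8,273.6)]),
([.5444,.1972,.0583],None,[(270,229.7),(302.7,222),(335,230),(356.7,252),(362.3,279.3)])]
q=bot.get_obs()['tool_rot']
def pj(X,p,qq):
    R=rot(qq if qq is not None else q);Y=H[:3,:3].T@(R.T@(X-np.array(p))-H[:3,3]);r,s=Y[:2]/Y[2];f=1+cp['k1']*(r*r+s*s)
    return (cp['K']@[r*f,s*f,1])[:2]
A=np.radians([-135,-105,-75,-45,-15])
def res(v,full=True):
    out=[]
    for p,qq,px in V:
        for a,u in zip(A,px):
            c,lx,ly,ax=frame(a,c=v[:3],psi=v[4]);out+=list(pj(c+lx*v[3],p,qq)-u)
    return np.array(out)
s=least_squares(res,[.56,.177,.067,.04,-.03],loss='soft_l1',x_scale=[.01,.01,.01,.01,.1])
cov=np.linalg.inv(s.jac.T@s.jac);print('strip centre',s.x.round(4),'sd',np.sqrt(np.diag(cov)).round(4),'rms',np.sqrt((res(s.x)**2).mean()))
c,lx,ly,ax=frame(0,c=s.x[:3],psi=s.x[4]);print('grip top',c+.03*ax)
print('TCP rel. to strip',[((np.array(p)-c)@ax*1e3).round(1) for p,_,_ in V])
for n,px in (('top',(217,206)),('scene',(335,240))): print(n,proj(n,c+.03*ax),proj(n,c))
E
python3 fit.py
```

```text
strip centre [ 0.5616  0.1751  0.063   0.0425 -0.0351] sd [0.0011 0.0012 0.0021 0.0006 0.0077] rms 0.22012958139646102
grip top [0.55386497 0.17541584 0.09196191]
TCP rel. to strip [np.float64(130.5), np.float64(7.9), np.float64(0.1)]
top [216.05434755 206.55920781] [217.81397872 204.96872962]
scene [335.23295984 231.89382676] [333.07396299 240.41257355]
```

Run:
```python
from plan import *
o=bot.get_obs();R=rot(o['tool_rot']);im=bot.read_camera('scene')
S=5;x0,y0=275,160;c=cv2.resize(im[y0:y0+110,x0:x0+120],None,fx=S,fy=S,interpolation=2)
def mark(X,col,r=3):
    u=(proj('scene',X)-[x0,y0]+.5)*S;cv2.circle(c,(int(u[0]),int(u[1])),r,col,-1)
for k in (0,.02,.04,.06): mark(np.array(o['eef_pos'])-R[:,1]*k,(0,0,255) if k==0 else (0,255,255))
C,lx,ly,ax=frame(-1.833,c=(.5539,.1754,.092));mark(C,(0,255,0));mark(C+.028*lx,(255,0,255))
cv2.imwrite('pics/s1.png',c)
```

```text
(no output)
```

View pics/s1.png

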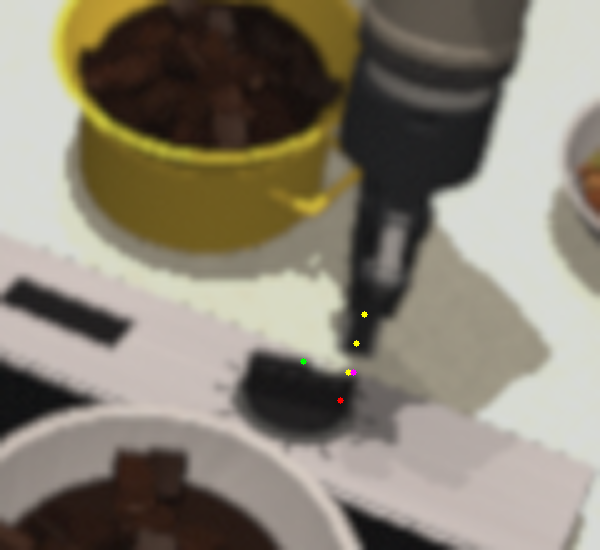

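The scene view shows the real fingertip end at (357,352), about 34 mm behind the reported TCP (red, 340,400). The dial model (green, magenta) fits the picture. So the tip is still 4 mm above the grip. I'll back off and go 19 mm lower.

```bash
sed -i 's/c=(.555,.177,.096),psi=np.radians(-1.8)/c=(.554,.1757,.092),psi=-.033/' plan.py
W='from plan import *
where(-1.833)'; python3 -c "$W"
python3 -m crank '[{"linear":[0,0,-0.006],"dr":[0,0,0],"hand":-1},{"linear":[0,0,-0.011],"dr":[0,0,0],"hand":-1},{"linear":[0,0,-0.011],"dr":[0,0,0],"hand":-1},{"linear":[0,0.005,-0.011],"dr":[0,0,0],"hand":-1},{"linear":[0,0.01,-0.011],"dr":[0,0,0],"hand":-1},{"linear":[0,0.01,-0.011],"dr":[0,0,0],"hand":-1}]' >/dev/null; python3 -c "$W"
python3 -m crank '[{"linear":[0,0.003,0],"dr":[0,0,0],"hand":-1},{"linear":[0,0.006,0],"dr":[0,0,0],"hand":-1},{"linear":[0,0.008,0],"dr":[0,0,0],"hand":-1},{"linear":[0,0.008,0],"dr":[0,0,0],"hand":-1}]' >/dev/null; python3 -c "$W"
python3 -m crank '[{"linear":[0,0,0.003],"dr":[0,0,0],"hand":-1},{"linear":[0,0,0.005],"dr":[0,0,0],"hand":-1},{"linear":[0,0,0.005],"dr":[0,0,0],"hand":-1}]' >/dev/null; python3 -c "$W"
```

```text
t 9.37 local mm [ 24.3  12.4 -29.9] tool ang -105.2 F lxyz [-0.8  0.4 -0.2]
t 9.87 local mm [ 24.1  23.4 -40.9] tool ang -105.2 F lxyz [0.6 0.7 0.2]
t 10.2 local mm [ 24.2  23.2 -48.4] tool ang -105.2 F lxyz [-0.3  0.2  0. ]
t 10.45 local mm [ 24.6  18.1 -47.9] tool ang -105.2 F lxyz [ 1.3  0.3 -0.8]
```

```bash
W='from plan import *
where(-1.833)'
for i in 1; do python3 -m crank '[{"linear":[0,0,0.001],"dr":[0,0,0],"hand":-1},{"linear":[0,0,0.002],"dr":[0,0,0],"hand":-1},{"linear":[0,0,0.002],"dr":[0,0,0],"hand":-1}]' >/dev/null; python3 -c "$W"; done
python3 -m crank '[{"linear":[0,0,0.001],"dr":[0,0,0],"hand":-1},{"linear":[0,0,0.0015],"dr":[0,0,0],"hand":-1},{"linear":[0,0,0.0015],"dr":[0,0,0],"hand":-1}]' >/dev/null; python3 -c "$W"
python3 -m crank '[{"linear":[0,0,0.001],"dr":[0,0,0],"hand":-1},{"linear":[0,0,0.0015],"dr":[0,0,0],"hand":-1},{"linear":[0,0,0.0015],"dr":[0,0,0],"hand":-1}]' >/dev/null; python3 -c "$W"
```

```text
t 10.7 local mm [ 24.8  16.7 -48. ] tool ang -105.3 F lxyz [ 1.1  3.5 -0.4]
t 10.95 local mm [ 24.9  15.5 -48. ] tool ang -105.3 F lxyz [2.8 3.7 0.5]
t 11.2 local mm [ 25.1  14.4 -48.1] tool ang -105.3 F lxyz [3.3 5.2 0. ]
```

Contact is confirmed: the force builds to 5 N with flank contact near 17 mm. Now the arc, turning the tool about the dial axis. First to +20°, past the let-go at +15°.

```bash
python3 -c "
from plan import *
for d in (6,10,15,20): go(np.radians(-105+d),.024,.017,-.048)"
```

```text
shift [ 0.0012 -0.0001  0.001 ] dr [0.1 6.3 0. ]
shift [ 0.0003 -0.0001  0.0027] dr [ 0.1 10.3  0. ]
shift [-0.0006 -0.0001  0.005 ] dr [ 0.1 15.3  0. ]
shift [-0.0014 -0.0001  0.0074] dr [ 0.1 20.3  0. ]
```

```bash
python3 -m crank '[{"linear":[0.001,0,0.0005],"dr":[0,3,0],"hand":-1},{"linear":[0.001,0,0.001],"dr":[0,6.3,0],"hand":-1},{"linear":[0.0005,0,0.002],"dr":[0,8.3,0],"hand":-1},{"linear":[0.0003,0,0.0027],"dr":[0,10.3,0],"hand":-1},{"linear":[0,0,0.0038],"dr":[0,13,0],"hand":-1},{"linear":[-0.0006,0,0.005],"dr":[0,15.3,0],"hand":-1},{"linear":[-0.001,0,0.0062],"dr":[0,18,0],"hand":-1},{"linear":[-0.0014,0,0.0074],"dr":[0,20.3,0],"hand":-1},{"linear":[-0.0014,0,0.0074],"dr":[0,20.3,0],"hand":-1}]' >/dev/null
cat > st.py <<'E'
import sys
from plan import *
a=np.radians(float(sys.argv[1]));where(a)
o=bot.get_obs();bot.read_camera('wrist')
P={}
for t in ('centre_left','pointer_left'):
    for d in bot.place_of('wrist',t)[:1]: P[t]=hit('wrist',d['xy'],.092,o);print(t,round(d['score'],2),np.round(d['xy']),P[t].round(4))
c,f0,f1,ax=frame(0)
if 'pointer_left' in P:
    d=P['pointer_left']-c;print('dial angle est deg',np.degrees(np.arctan2(-d@f1,d@f0)).round(1),'r',np.linalg.norm(d).round(4))
for e in sys.argv[2:]: go(np.radians(float(e)),.024,.017,-.048)
E
python3 st.py -85 -75 -70 -65 -60 -55
```

```text
t 11.95 local mm [ 23.   14.2 -47.6] tool ang -84.9 F lxyz [ 1.6  2.7 -0.6]
pointer_left 0.69 [328. 278.] [0.5652 0.2001 0.092 ]
dial angle est deg -68.0 r 0.0269
shift [-0.002   0.0004  0.0026] dr [-0. 10. -0.]
shift [-0.003   0.0004  0.0049] dr [-0. 15. -0.]
shift [-0.0037  0.0004  0.0073] dr [-0. 20. -0.]
shift [-0.0043  0.0004  0.0097] dr [-0. 25. -0.]
shift [-0.0046  0.0004  0.0121] dr [-0. 30. -0.]
```

Click 1 is done: the camera estimate is about -68° against -75° nominal, and the load has dropped. On to click 2, which lets go at -60°.

```bash
python3 -m crank '[{"linear":[-0.0008,0,0.001],"dr":[0,5,0],"hand":-1},{"linear":[-0.002,0,0.0026],"dr":[0,10,0],"hand":-1},{"linear":[-0.0025,0,0.0037],"dr":[0,12.5,0],"hand":-1},{"linear":[-0.003,0,0.0049],"dr":[0,15,0],"hand":-1},{"linear":[-0.0034,0,0.0061],"dr":[0,17.5,0],"hand":-1},{"linear":[-0.0037,0,0.0073],"dr":[0,20,0],"hand":-1},{"linear":[-0.004,0,0.0085],"dr":[0,22.5,0],"hand":-1},{"linear":[-0.0043,0,0.0097],"dr":[0,25,0],"hand":-1},{"linear":[-0.0043,0,0.0097],"dr":[0,25,0],"hand":-1}]' >/dev/null
python3 st.py -60 -55 -50 -45 -30 -25
```

```text
t 12.85 local mm [ 22.2  15.1 -47.7] tool ang -59.9 F lxyz [1.3 1.7 0. ]
pointer_left 0.93 [328. 273.] [0.5746 0.1938 0.092 ]
dial angle est deg -44.1 r 0.0274
shift [-0.0021  0.0002  0.0013] dr [-0.1  5.   0. ]
shift [-0.0033  0.0002  0.0035] dr [-0.1 10.   0. ]
shift [-0.0043  0.0002  0.0058] dr [-0.1 15.   0. ]
shift [-0.0059  0.0002  0.013 ] dr [-0.1 30.   0. ]
shift [-0.006   0.0002  0.0155] dr [-0.1 35.   0. ]
```

Click 2 is done (-44°, target -45°). Click 3 lets go at -30°.

```bash
python3 -m crank '[{"linear":[-0.002,0,0.0013],"dr":[0,5,0],"hand":-1},{"linear":[-0.0033,0,0.0035],"dr":[0,10,0],"hand":-1},{"linear":[-0.0043,0,0.0058],"dr":[0,15,0],"hand":-1},{"linear":[-0.0047,0,0.007],"dr":[0,17.5,0],"hand":-1},{"linear":[-0.005,0,0.0082],"dr":[0,20,0],"hand":-1},{"linear":[-0.0053,0,0.0094],"dr":[0,22.5,0],"hand":-1},{"linear":[-0.0055,0,0.0106],"dr":[0,25,0],"hand":-1},{"linear":[-0.0057,0,0.0118],"dr":[0,27.5,0],"hand":-1},{"linear":[-0.0059,0,0.013],"dr":[0,30,0],"hand":-1},{"linear":[-0.0059,0,0.013],"dr":[0,30,0],"hand":-1}]' >/dev/null
python3 st.py -30 -20 -15 -10 -5 0 5
```

```text
t 13.83 local mm [ 21.8  15.9 -48. ] tool ang -29.9 F lxyz [-0.   1.8 -0.5]
pointer_left 0.84 [330. 274.] [0.5798 0.1801 0.092 ]
dial angle est deg -11.9 r 0.0262
shift [-0.0031  0.      0.0042] dr [-0.1 10.   0.1]
shift [-0.004   0.      0.0065] dr [-0.1 15.   0.1]
shift [-0.0048  0.      0.0089] dr [-0.1 20.   0.1]
shift [-0.0053  0.      0.0113] dr [-0.1 25.   0.1]
shift [-0.0057  0.      0.0137] dr [-0.1 30.   0.1]
shift [-0.0058  0.      0.0162] dr [-0.1 35.   0. ]
```

Click 3 is done (-12°, target -15°). The fourth uses the same arc again, ending at the let-go angle, well short of the fifth at +30°.

```bash
python3 -m crank '[{"linear":[-0.002,0,0.002],"dr":[0,5,0],"hand":-1},{"linear":[-0.0031,0,0.0042],"dr":[0,10,0],"hand":-1},{"linear":[-0.004,0,0.0065],"dr":[0,15,0],"hand":-1},{"linear":[-0.0044,0,0.0077],"dr":[0,17.5,0],"hand":-1},{"linear":[-0.0048,0,0.0089],"dr":[0,20,0],"hand":-1},{"linear":[-0.005,0,0.0101],"dr":[0,22.5,0],"hand":-1},{"linear":[-0.0053,0,0.0113],"dr":[0,25,0],"hand":-1},{"linear":[-0.0055,0,0.0125],"dr":[0,27.5,0],"hand":-1},{"linear":[-0.0057,0,0.0137],"dr":[0,30,0],"hand":-1},{"linear":[-0.0057,0,0.0137],"dr":[0,30,0],"hand":-1}]' >/dev/null
python3 st.py 0
```

```text
t 14.82 local mm [ 22.5  16.6 -47.8] tool ang 0.1 F lxyz [ 1.1  1.3 -0.5]
pointer_left 0.84 [327. 278.] [0.5774 0.1693 0.092 ]
dial angle est deg 13.9 r 0.0243
```

The camera puts the dial at 13.9° (target 15°). I'll retreat sideways, then up along the axis.

```bash
python3 -m crank '[{"linear":[0,0,-0.006],"dr":[0,0,0],"hand":-1},{"linear":[0,0,-0.012],"dr":[0,0,0],"hand":-1},{"linear":[0,0,-0.014],"dr":[0,0,0],"hand":-1},{"linear":[0,-0.03,-0.014],"dr":[0,0,0],"hand":-1},{"linear":[0,-0.06,-0.014],"dr":[0,0,0],"hand":-1},{"linear":[0,-0.09,-0.014],"dr":[0,0,0],"hand":-1},{"linear":[0,-0.12,-0.014],"dr":[0,0,0],"hand":-1},{"linear":[0,-0.14,-0.014],"dr":[0,0,0],"hand":-1},{"linear":[0,-0.14,-0.014],"dr":[0,0,0],"hand":-1}]'
python3 st.py 0
python3 look.py w8
```

```text
t: 15.72
eef_pos: [0.555, 0.2091, 0.192]
tool_rot: [-0.083, -0.106, -0.7, 0.701]
contact_force: [0.4, 0.5, -0.2]
gripper_width: 0.001
t 15.72 local mm [24.9 32.3 96.6] tool ang 0.0 F lxyz [ 0.3  0.5 -0.3]
centre_left 0.69 [319. 229.] [0.5523 0.1732 0.092 ]
pointer_left 0.58 [324. 200.] [0.5801 0.1676 0.092 ]
dial angle est deg 15.8 r 0.0274
15.8667 [-0.4   0.23 -0.17  1.97  0.28  0.75 -2.36] [0.5532 0.2069 0.1865] [-0.4 -0.  -0.3]
pointer_left 0.88 [321.7 200.8] [0.5775 0.1686 0.096 ]
```

View pics/w8.png

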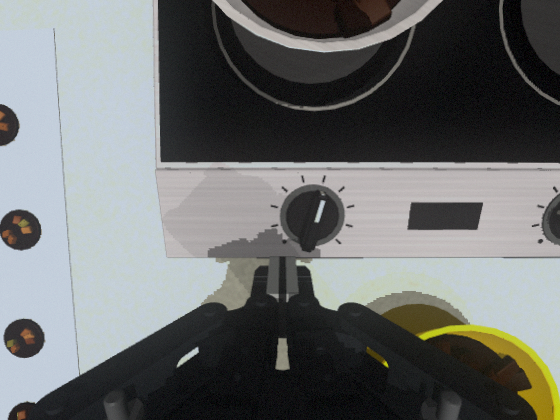

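The pointer (315–324, 200–222) stands about 15° clockwise of straight back, and the boiler and yellow pot are undisturbed. The robot is clear, so I'm handing in.

```bash
python3 -c "
from station import bot
print(bot.hand_in())"
```

```text
the job is handed in; nothing more can be done
None
```

I turned the left dial, the one in front of the steel double boiler, clockwise by four clicks, from -105° to +15°. The shut fingers pushed one flank only. I then backed off and handed in at about 16 s.

**Last checks:** with the robot clear and the wrist force near zero, the camera put the pointer at 15.8° against 15° nominal. After each click it read -68°, -44°, -12° and 14°, against -75°, -45°, -15° and 15°. Only the first was well off, and none was near a wrong click. The last picture shows the boiler and the yellow pot where they were. I did not photograph the other dial, the saucepan, the nut bowl or the knife again, but nothing I did came near them.

**Disagreement:** the real fingertips ended about 34 mm short of the reported tool point. The first two approaches therefore passed over the grip without touching it. The scene camera showed this, and I went lower to make contact.

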